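# Find the beam with the stray slug on the knife-edge balance

## Task

One of the two black rack beams with a white middle band has a stray metal slug hidden in one end; outwardly they are alike. Find it with the knife-edge balance: a beam laid lengthwise along the rocker, white band over the knife edge, and let go, either stays about level or tips to the stop. Leave the beam that stays level sitting centred on the balance, and lay the one that tips flat in the red reject tray.

Things in the scene. Friction and masses are not known exactly. Their poses are not given: they have to be found in the camera images.
- beam_a_mid (a point): First beam: hollow satin-black box beam, 240 long x 34 wide x 38 mm high, metal end plugs, 30 mm white band round its middle, lying flat on the table, clear all round. The point is the centre of the beam (19 mm up); x along it, z up. 0.13 kg if sound, 0.24 kg with the slug (balance point then 43 mm off the middle). Pinch across the 34 mm width at the band.
- beam_b_mid (a point): Second, identical-looking beam: hollow satin-black box beam, 240 long x 34 wide x 38 mm high, metal end plugs, 30 mm white band round its middle, lying flat on the table, clear all round. The point is the centre of the beam (19 mm up); x along it, z up. 0.13 kg if sound, 0.24 kg with the slug (balance point then 43 mm off the middle). Pinch across the 34 mm width at the band.
- saddle (a point): Rocker of the knife-edge balance: 200 mm aluminium bar, 24 mm wide, two green pads 40 x 50 mm centred 65 mm either side of the edge. Point: midway between the pads, level with their tops, 101 mm above the table, 16 mm above the edge; x along the bar (beam lies along it), y along the edge. Settles in 1 s: empty or sound beam, within 8 degrees of level; bad beam, tipped to a stop at 12 degrees, staying on.
- tray_in (a point): Red open reject tray, fixed, outside 310 x 170 mm, 34 mm high, walls 5 mm. The point is the centre of its inner floor, 5 mm above the table; x runs along its 310 mm length. The beam fits in lengthwise, flat.
Not all that is in view belongs to the job. Of the things that look like the part that bears saddle, the larger one is meant.

How it is judged:
By the outcome, as a careful person would: the job done as asked, in the order asked, and still so for the second after the job is handed in, with the robot touching nothing.
It also fails if it takes over 72 s, if anything falls off the work surface, if the arm or the gripper's body presses on something with over 40 N, if the wrist force passes 120 N, or if a joint passes its speed limit or range.

## Robot

A 7-joint arm with a two-finger parallel gripper is mounted at the origin on the work surface. World frame = base frame: x ahead of the robot, y to its left, z up, the work surface at z = 0. Lengths are in mm, angles in rad, forces in N, time in s.
With the tool pointing down it reaches from about 400 to 925 mm from the base axis. Payload 4.1 kg.
Tool frame: the origin (TCP) lies at the very end of the fingers, on their centre line; the grasp point (between the pads) lies behind it (grasp_offset is the z of the grasp point in the tool frame, in mm); z points along the fingers, y is the line along which they close (so a half turn about z gives the same grasp; the last joint's range is limited). The gripper opens to 85 mm and grips with 20 to 120 N. Pads are 22 mm wide; open, the fingers measure 114 mm over their backs; the gripper's body (76 mm by 85 mm) begins 54 mm behind the grasp point. The pads swing forward as they close: fully open they stand 13 mm farther back than shut.
Start: joints at [-1.38, 0.398, 0.045, 1.537, -0.019, 1.207, -0.051], TCP at [185.722, 622.937, 231.347] pointing down, gripper open.
Joint ranges: [-2.82, 2.82], [-0.49, 2.23], [-1.37, 1.46], [0, 2.46], [-1.36, 4.5], [0.23, 2], [-2.94, 2.94]. Speed limits (rad/s): [2.57, 2.57, 3.14, 3.14, 3.14, 3.14, 3.14].

## Interface

Orientations are given as a unit quaternion [w, x, y, z].
In Python, from cell import * gives the robot as it stands.
- The arm moves only by the tool carry_out, never from a script. Its argument "increments" is a list of rows, each an object with "dp": the shift along the tool's x, y, z in units of 60 mm (1.0 is 60 mm), a list of three; "rot": the turn, a rotation vector about the tool's x, y, z in rad, a list of three; "gripper": the finger opening in mm, from 0 to 85.4. In form: [{"dp": [tx, ty, tz], "rot": [ax, ay, az], "gripper": gripper}, ...]. A call has 1 to 20 rows; each row is the pose to reach, as a shift and turn from the pose commanded when the call began, along the tool's axes at that moment; what a row does not reach only later rows make up. A row lasts 1/8 s, in which the tool goes at most 62.5 mm and 10.7 degrees, less where a joint would pass 70% of its speed; a pose out of reach is approached as far as the arm can. A call with a gripper value outside its range is refused whole. The fingers move at their own pace and stop on an object; "squeeze" is the grip in N (left out, the last holds). Time passes only in rows, so rows that repeat a pose let the fingers close. It gives the time, the measured TCP pose, the force, the opening and the grip force at its end, in the units of the state.
- sense(): the state, without advancing time (a new reading comes with each control period).
- snapshot(name): name is "scene" or "top" or "wrist"; returns (picture, depth): 400x640x3 uint8, red, green, blue; 400x640 float32, mm along the optical axis (not along the pixel's ray), 0 where there is no reading.
- get_calibration(name): a dict with "camera_matrix" (3x3 intrinsics, pixels), "world_to_cam" (4x4, takes a point from world to camera coordinates). Camera axes: x right, y up, looking along -z (the intrinsics and any distortion apply to the point x, -y, -z); pixel columns grow to the right and rows downward; lengths in mm; the calibration is good to about 2 mm. A picture is of the moment at which its call begins: read the wrist's pose just before it. get_calibration takes no time and is no camera call; for the wrist camera it gives the pose at the moment of the call.
- finish_job(): hands the job in; it is judged then, once.
The state is a dict: "clock": time; "joint_positions": joint angles; "dq": joint speeds; "effort": joint torques, N m; "eef_pos": TCP position; "ee_rot": TCP orientation; "ft_force": force on the tool from outside, world axes, zero at the start; "moment": the same for the moment, N m; "gripper_width": opening from 0.0 (shut) to 1.0 (fully open); "gripper_force": force on a finger pad.
Only numpy, scipy, OpenCV 4.12 (cv2) and the standard library are available. Lean on these libraries where they do the work, as an engineer would, in place of code of your own. Each camera call takes 0.05 s, during which the arm holds its last target. There are 200 camera calls.

## Working session

There is one attempt and no reset: what is moved stays moved. The work goes in short steps, Python scripts to look and compute and a tool call to move; the robot and the scene stay as the last step left them, time stands still between calls to the robot, and variables do not carry over. Pictures are saved under pics/ and viewed, at most 10 in all, crops included, and the job is handed in when it is done.

Besides the shell and the picture viewer there is one more tool, called after ">>>" in YAML: its name, and indented under it one key for each argument. carry_out: Moves the arm, as the interface text tells. Its arguments: {"type":"object","properties":{"increments":{"type":"array","items":{"type":"object","properties":{"dp":{"type":"array","items":{"type":"number"}},"rot":{"type":"array","items":{"type":"number"}},"gripper":{"type":"number"}}}},"squeeze":{"type":"number"}},"required":["increments"]}

```bash
mkdir -p pics; cat > h.py <<'E'
from cell import *
import numpy as np, cv2
def snap(n,f):
    c=get_calibration(n); p,d=snapshot(n); cv2.imwrite(f"pics/{f}.png",p[:,:,::-1]); np.savez(f"pics/{f}.npz",p=p,d=d,K=c["camera_matrix"],W=c["world_to_cam"])
def world(f,u,v,z=None):
    q=np.load(f"pics/{f}.npz");K=q["K"];W=np.array(q["W"]);d=q["d"]
    r=np.linalg.inv(K)@[u,v,1];r=r*[1,-1,-1]
    R=W[:3,:3];o=-R.T@W[:3,3];w=R.T@r
    if z is None:
        s=float(np.median(d[int(v)-1:int(v)+2,int(u)-1:int(u)+2]))
    else: s=(z-o[2])/w[2]
    return o+s*w
E
python3 - <<'E'
from h import *
s=sense();print(s)
for n in("scene","top","wrist"):
    snap(n,n+"0");c=get_calibration(n);print(n,{k:np.round(v,3).tolist() if k in("camera_matrix","world_to_cam") else v for k,v in c.items()})
E
```

```text
{'clock': 0.0, 'joint_positions': array([-1.38001306,  0.39920357,  0.04502759,  1.53788989, -0.01872026,
        1.20690515, -0.05068317]), 'dq': array([-0.00066335,  0.0001674 ,  0.00058786, -0.00070902,  0.00040208,
       -0.00067277,  0.00122544]), 'effort': array([-6.32293122e-04, -4.75118673e+01,  1.36439536e+00, -2.54224992e+01,
        1.15141566e-02,  9.23295796e-03,  7.09141439e-07]), 'eef_pos': array([185.52045038, 622.2919074 , 230.2514618 ]), 'ee_rot': array([-8.55695953e-05,  1.44322147e-01,  9.89530259e-01, -9.88463903e-04]), 'ft_force': array([ 0.45435814, -0.94646294, -0.14775449]), 'moment': array([-0.04352193,  0.00681621,  0.0172188 ]), 'gripper_force': 0.0, 'gripper_width': 0.9966698496301384}
scene {'camera_matrix': [[509.661, 0.0, 308.727], [0.0, 509.661, 202.5], [0.0, 0.0, 1.0]], 'world_to_cam': [[0.463, 0.886, -0.017, -190.403], [-0.586, 0.32, 0.745, 192.431], [0.665, -0.335, 0.667, -1778.288], [0.0, 0.0, 0.0, 1.0]]}
top {'camera_matrix': [[514.557, 0.0, 318.831], [0.0, 514.557, 194.395], [0.0, 0.0, 1.0]], 'world_to_cam': [[0.026, -0.999, 0.022, -34.22], [0.994, 0.028, 0.107, -437.394], [-0.108, 0.019, 0.994, -1132.582], [0.0, 0.0, 0.0, 1.0]]}
wrist {'camera_matrix': [[339.188, 0.0, 317.958], [0.0, 339.188, 199.434], [0.0, 0.0, 1.0]], 'world_to_cam': [[0.284, 0.959, -0.001, -649.654], [-0.915, 0.271, -0.298, 38.908], [-0.285, 0.086, 0.955, -380.013], [0.0, 0.0, 0.0, 1.0]]}
```

View pics/top0.png

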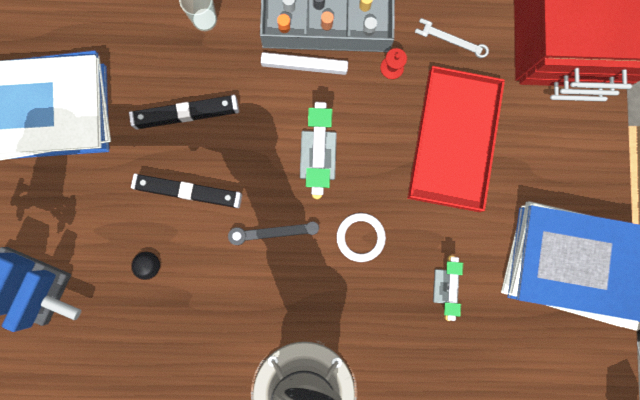

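View pics/scene0.png

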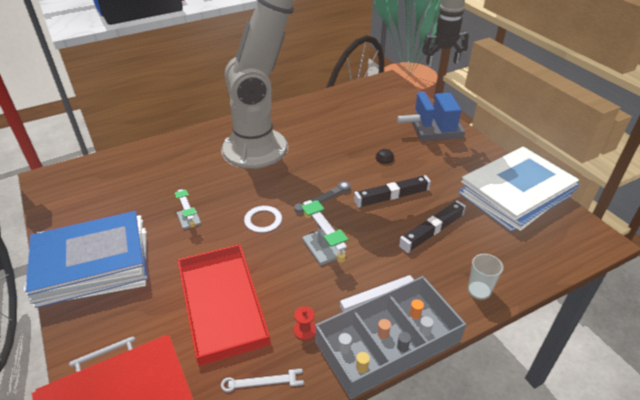

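Top view: the beams' white bands are at (183,111) and (186,190). Two things look like the balance: a large one at (318,150) and a small one at (452,290). The large one fits "the larger one is meant". The reject tray is at (457,137); the red toolbox at (580,40) is not it. I'll confirm with one enlarged crop.

```bash
python3 - <<'E'
from h import *
a=cv2.imread("pics/top0.png")[60:330,120:510]; cv2.imwrite("pics/crop1.png",cv2.resize(a,None,fx=2.05,fy=2.05,interpolation=cv2.INTER_CUBIC))
q=np.load("pics/top0.npz");p=q["p"].astype(int)
g=(p[:,:,1]-np.maximum(p[:,:,0],p[:,:,2])>60).astype(np.uint8)
n,l,st,c=cv2.connectedComponentsWithStats(g)
for i in range(1,n):
    if st[i,4]>40: print("green",st[i],c[i],world("top0",*c[i]))
q2=np.load("pics/scene0.npz");p=q2["p"].astype(int)
g=(p[:,:,1]-np.maximum(p[:,:,0],p[:,:,2])>60).astype(np.uint8)
n,l,st,c=cv2.connectedComponentsWithStats(g)
for i in range(1,n):
    if st[i,4]>20: print("green scene",st[i],c[i],world("scene0",*c[i]))
for u,v in((183,111),(186,190),(234,103),(135,119),(137,182),(236,199),(457,137),(319,150),(432,68),(501,79),(484,208),(412,196)): print("top",u,v,world("top0",u,v).round(1))
for u,v in((392,189),(433,225)): print("scene",u,v,world("scene0",u,v).round(1))
E
```

```text
green [308 108  24  19 423] [319.64775414 117.22695035] [594.95857772 -18.48026033 101.9601783 ]
green [306 168  24  20 440] [317.52727273 177.44772727] [465.60715997 -17.33622542 100.77395907]
green [447 262  16  13 189] [454.41798942 267.78306878] [ 283.47996419 -316.46258597   66.0634781 ]
green [444 303  17  13 194] [452.29896907 308.91237113] [ 196.81098574 -311.41576142   67.03907861]
green scene [175 190  13   8  59] [181.         193.50847458] [ 197.4261565  -310.89227734   66.12958514]
green scene [302 201  21  13 165] [312.45454545 207.2       ] [469.05571892 -16.82566382 100.47669436]
green scene [183 208  12   8  55] [188.63636364 211.78181818] [ 283.69242629 -315.19573762   65.08717199]
green scene [324 230  23  15 199] [335.45728643 237.30150754] [597.51999443 -18.04160475  99.30555172]
top 183 111 [616.4 287.6  38.2]
top 186 190 [438.2 271.6  37.3]
top 234 103 [638.1 174.2  39.2]
top 135 119 [594.9 393.6  37.4]
top 137 182 [452.9 380.   38. ]
top 236 199 [421.3 160.7  37.2]
top 457 137 [ 583.5 -340.8    4.9]
top 319 150 [525.4 -19.   95.1]
top 432 68 [ 736.9 -275.2   33.3]
top 501 79 [ 716.5 -435.4   32. ]
top 484 208 [ 417.  -393.3   31.8]
top 412 196 [ 439.5 -231.1   32. ]
scene 392 189 [451.3 263.9  37.8]
scene 433 225 [635.3 274.9  38.7]
```

View pics/crop1.png

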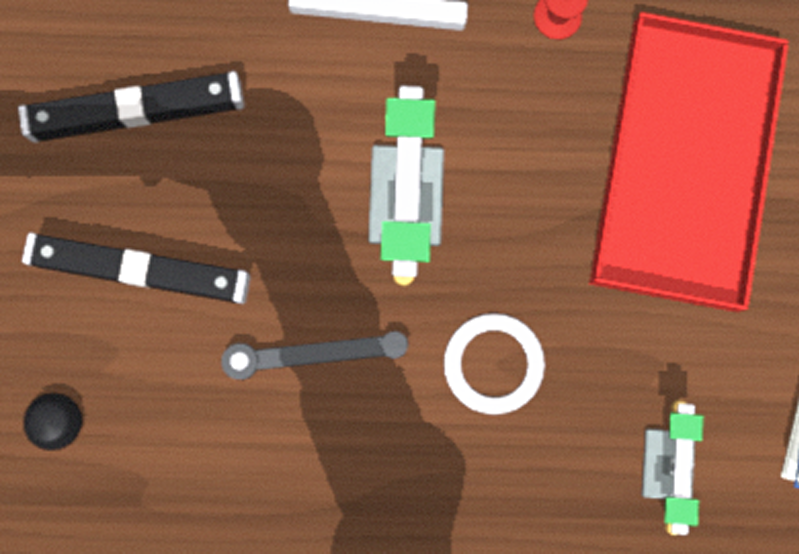

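The crop confirms it: the large balance has its pads at about (410,117) and (405,242), 130 mm apart and 101 mm up. The small one, at (683,470) in the crop, stands only 66 mm high, so it is a decoy. I'll approach the far beam, which I call beam 1.

```bash
cat >> h.py <<'E'
from scipy.spatial.transform import Rotation as Ro
def yaw2R(a,tilt=0): # tool down, tool x at world angle a, then tilt about tool y
    return Ro.from_matrix(np.array([[np.cos(a),np.sin(a),0],[np.sin(a),-np.cos(a),0],[0,0,-1]]))*Ro.from_rotvec([0,tilt,0])
def rel(p,a,tilt=0,s=None):
    s=s or sense(); w,x,y,z=s["ee_rot"]; R=Ro.from_quat([x,y,z,w])
    print("from",np.round(s["eef_pos"],1),"t",round(s["clock"],2),"dp",np.round(R.inv().apply(np.array(p)-s["eef_pos"])/60,3),"rot",np.round((R.inv()*yaw2R(a,tilt)).as_rotvec(),3))
E
python3 - <<'E'
from h import *
import cell
print([k for k in dir(cell) if not k.startswith("_")],getattr(cell,"grasp_offset",None))
W=np.array(get_calibration("wrist")["world_to_cam"]);C=-W[:3,:3].T@W[:3,3]
s=sense();w,x,y,z=s["ee_rot"];R=Ro.from_quat([x,y,z,w]);print("cam in tool",R.inv().apply(C-s["eef_pos"]), R.inv().apply(-W[2,:3]))
rel([616,285,225],1.766)
E
```

```text
['Unreachable', 'finish_job', 'get_calibration', 'grasp_offset', 'sense', 'snapshot'] -18.700000000000003
cam in tool [  77.20338722    0.26799452 -143.02355152] [-2.97851418e-01  6.98896120e-04  9.54611986e-01]
from [185.6 622.4 230.5] t 0.15 dp [-8.481 -3.341  0.098] rot [-1.000e-03  1.000e-03  1.086e+00]
```

>>> carry_out:
  increments:
    - {"dp": [-8.48,-3.34,0.1],"rot": [0,0,1.086],"gripper": 85}
    - {"dp": [-8.48,-3.34,0.1],"rot": [0,0,1.086],"gripper": 85}
    - {"dp": [-8.48,-3.34,0.1],"rot": [0,0,1.086],"gripper": 85}
    - {"dp": [-8.48,-3.34,0.1],"rot": [0,0,1.086],"gripper": 85}
    - {"dp": [-8.48,-3.34,0.1],"rot": [0,0,1.086],"gripper": 85}
    - {"dp": [-8.48,-3.34,0.1],"rot": [0,0,1.086],"gripper": 85}
    - {"dp": [-8.48,-3.34,0.1],"rot": [0,0,1.086],"gripper": 85}
    - {"dp": [-8.48,-3.34,0.1],"rot": [0,0,1.086],"gripper": 85}
    - {"dp": [-8.48,-3.34,0.1],"rot": [0,0,1.086],"gripper": 85}
    - {"dp": [-8.48,-3.34,0.1],"rot": [0,0,1.086],"gripper": 85}
    - {"dp": [-8.48,-3.34,0.1],"rot": [0,0,1.086],"gripper": 85}
    - {"dp": [-8.48,-3.34,0.1],"rot": [0,0,1.086],"gripper": 85}
    - {"dp": [-8.48,-3.34,0.1],"rot": [0,0,1.086],"gripper": 85}

```text
clock: 1.78
eef_pos: [615.1, 287.1, 225.4]
ee_rot: [-0.0, 0.634, 0.773, 0.0]
ft_force: [-0.9, 0.3, -0.1]
gripper_width: 0.991
gripper_force: 0.0
```

```bash
python3 - <<'E'
from h import *
s=sense();snap("wrist","w1");print(s["eef_pos"],s["ee_rot"],s["clock"],s["ft_force"],s["moment"])
a=cv2.imread("pics/w1.png");cv2.imwrite("pics/w1v.png",cv2.resize(a,(800,500)))
E
```

```text
[615.05883448 287.07458399 225.36994119] [-3.86421802e-04  6.33925085e-01  7.73394347e-01  1.48024944e-04] 1.775 [-0.89305619  0.27525696 -0.09051349] [ 0.01982581  0.01828303 -0.0141769 ]
```

View pics/w1v.png

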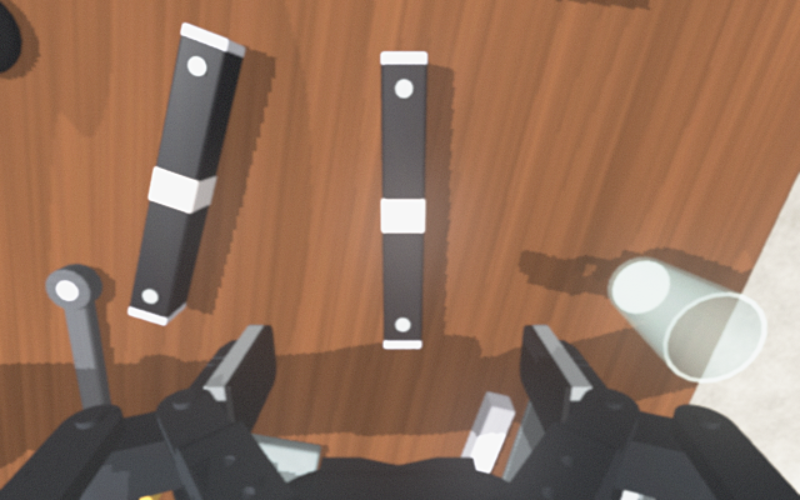

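The wrist view shows beam 1 upright in the middle with its band at (403,216), and beam 2 at the left with its band at about (176,188) on the top face. I'll compute the refined poses now.

```bash
python3 - <<'E'
from h import *
s=1.25
for n,P in {"b1":[(403.5,216),(381,216),(425.5,216),(403.5,88),(402.5,325)],"b2":[(176,186.5),(197,66),(150,296)]}.items():
    for u,v in P: print(n,u,v,"depth",world("w1",u/s,v/s).round(1),"z38",world("w1",u/s,v/s,38).round(1))
E
```

```text
b1 403.5 216 depth [618.7 289.8  38.8] z38 [618.7 289.6  38. ]
b1 381 216 depth [601.4 277.7   1.8] z38 [601.2 286.1  38. ]
b1 425.5 216 depth [6.401e+02 2.853e+02 6.000e-01] z38 [635.9 293.1  38. ]
b1 403.5 88 depth [599.4 383.   40.7] z38 [599.4 383.2  38. ]
b1 402.5 325 depth [637.2 196.   39.7] z38 [637.4 195.1  38. ]
b2 176 186.5 depth [440.7 277.9  39.4] z38 [440.  277.5  38. ]
b2 197 66 depth [451.7 368.2  40.1] z38 [450.8 368.3  38. ]
b2 150 296 depth [423.8 180.7  40.2] z38 [422.7 179.5  38. ]
```

>>> carry_out:
  increments:
    - {"dp": [0.028,0.065,1.0],"rot": [0,0,0],"gripper": 75}
    - {"dp": [0.028,0.065,2.0],"rot": [0,0,0],"gripper": 65}
    - {"dp": [0.028,0.065,2.9],"rot": [0,0,0],"gripper": 65}
    - {"dp": [0.028,0.065,3.4],"rot": [0,0,0],"gripper": 65}
    - {"dp": [0.028,0.065,3.62],"rot": [0,0,0],"gripper": 65}
    - {"dp": [0.028,0.065,3.62],"rot": [0,0,0],"gripper": 65}
    - {"dp": [0.028,0.065,3.62],"rot": [0,0,0],"gripper": 25}
    - {"dp": [0.028,0.065,3.62],"rot": [0,0,0],"gripper": 25}
    - {"dp": [0.028,0.065,3.62],"rot": [0,0,0],"gripper": 25}
    - {"dp": [0.028,0.065,3.62],"rot": [0,0,0],"gripper": 25}
    - {"dp": [0.028,0.065,3.62],"rot": [0,0,0],"gripper": 25}
  squeeze: 50

```text
clock: 3.2
eef_pos: [620.8, 288.5, 10.2]
ee_rot: [0.0, 0.635, 0.773, 0.001]
ft_force: [-1.0, -0.2, 6.2]
gripper_width: 0.397
gripper_force: 52.2
```

```bash
python3 - <<'E'
from h import *
s=sense();print(s["eef_pos"],s["ee_rot"],s["ft_force"],s["moment"],s["gripper_width"]*85.4,s["gripper_force"])
rel([530,-17,230],-0.009)
E
```

```text
[620.79107547 288.50207013  10.21924397] [4.39850841e-04 6.34869281e-01 7.72618088e-01 1.44664085e-03] [-1.04909014 -0.21343681  6.2330663 ] [-0.09186821  0.21907763  0.0108793 ] 33.90868191827299 52.188477516174316
from [620.8 288.5  10.2] t 3.2 dp [-4.697 -2.461 -3.675] rot [ 1.000e-03 -3.000e-03  1.775e+00]
```

>>> carry_out:
  increments:
    - {"dp": [0,0,-0.4],"rot": [0,0,0],"gripper": 25}
    - {"dp": [0,0,-1.2],"rot": [0,0,0],"gripper": 25}
    - {"dp": [0,0,-2.2],"rot": [0,0,0],"gripper": 25}
    - {"dp": [-0.6,-0.3,-3.2],"rot": [0,0,0.18],"gripper": 25}
    - {"dp": [-1.2,-0.6,-3.67],"rot": [0,0,0.36],"gripper": 25}
    - {"dp": [-1.8,-0.9,-3.67],"rot": [0,0,0.54],"gripper": 25}
    - {"dp": [-2.4,-1.2,-3.67],"rot": [0,0,0.72],"gripper": 25}
    - {"dp": [-3.0,-1.5,-3.67],"rot": [0,0,0.9],"gripper": 25}
    - {"dp": [-3.5,-1.8,-3.67],"rot": [0,0,1.08],"gripper": 25}
    - {"dp": [-4.0,-2.1,-3.67],"rot": [0,0,1.26],"gripper": 25}
    - {"dp": [-4.4,-2.3,-3.67],"rot": [0,0,1.44],"gripper": 25}
    - {"dp": [-4.7,-2.46,-3.67],"rot": [0,0,1.62],"gripper": 25}
    - {"dp": [-4.7,-2.46,-3.67],"rot": [0,0,1.775],"gripper": 25}
    - {"dp": [-4.7,-2.46,-3.67],"rot": [0,0,1.775],"gripper": 25}
    - {"dp": [-4.7,-2.46,-3.67],"rot": [0,0,1.775],"gripper": 25}
    - {"dp": [-4.7,-2.46,-3.67],"rot": [0,0,1.775],"gripper": 25}

```text
clock: 5.2
eef_pos: [529.4, -17.0, 228.2]
ee_rot: [-0.0, 1.0, -0.004, -0.0]
ft_force: [0.1, -0.6, -3.9]
gripper_width: 0.39
gripper_force: 51.3
```

```bash
python3 - <<'E'
from h import *
s=sense();snap("wrist","w2");print(s["eef_pos"],s["ee_rot"],s["ft_force"],s["moment"],s["gripper_width"]*85.4,s["gripper_force"])
a=cv2.imread("pics/w2.png");cv2.imwrite("pics/w2v.png",cv2.resize(a,(800,500)))
rel([531.5,-17.5,130],-0.009)
E
```

```text
[529.38427531 -16.95980143 228.22074701] [-1.38157797e-04  9.99993477e-01 -3.60847206e-03 -7.72564174e-05] [ 0.12038089 -0.63640134 -3.8536967 ] [-0.00770542  0.07913483  0.03028597] 33.331126518427716 51.250455379486084
from [529.4 -17.  228.2] t 5.25 dp [0.035 0.008 1.637] rot [-0.     0.     0.001]
```

View pics/w2v.png

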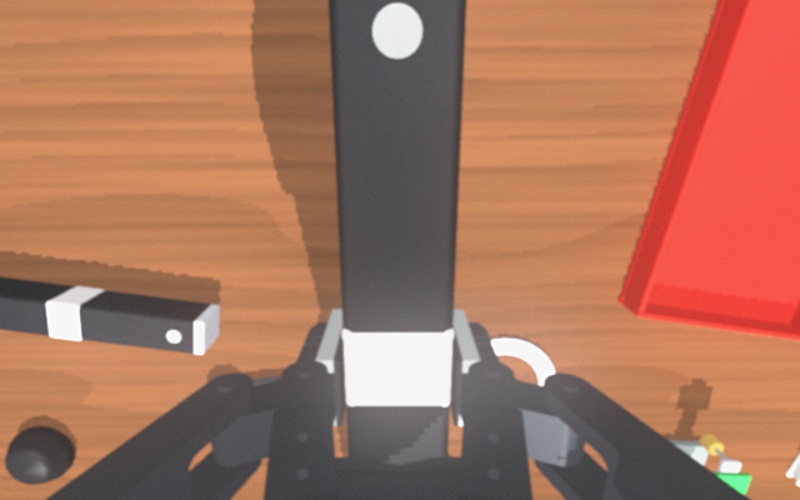

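The wrist view shows the beam held level, with its band at (398,368) between the pads. I'll compute the offset of the band from the TCP.

```bash
python3 - <<'E'
from h import *
for z in (None,256): print([world("w2",u/1.25,v/1.25,z).round(1).tolist() for u,v in((398,368),(398,333),(398,404),(398,30))])
E
```

```text
[[530.2, -16.7, 256.7], [542.3, -16.7, 256.6], [517.2, -16.6, 256.9], [624.6, -17.1, 257.5]]
[[529.8, -16.7, 256.0], [542.0, -16.7, 256.0], [516.5, -16.6, 256.0], [624.9, -17.1, 256.0]]
```

>>> carry_out:
  increments:
    - {"dp": [0.035,0.008,0.6],"rot": [0,0,0],"gripper": 25}
    - {"dp": [0.035,0.008,1.2],"rot": [0,0,0],"gripper": 25}
    - {"dp": [0.035,0.008,1.6],"rot": [0,0,0],"gripper": 25}
    - {"dp": [0.035,0.008,1.8],"rot": [0,0,0],"gripper": 25}
    - {"dp": [0.035,0.008,1.87],"rot": [0,0,0],"gripper": 25}
    - {"dp": [0.035,0.008,1.91],"rot": [0,0,0],"gripper": 25}
    - {"dp": [0.035,0.008,1.925],"rot": [0,0,0],"gripper": 25}
    - {"dp": [0.035,0.008,1.925],"rot": [0,0,0],"gripper": 25}

```text
clock: 6.25
eef_pos: [531.9, -17.8, 113.3]
ee_rot: [-0.0, 1.0, -0.005, 0.0]
ft_force: [0.2, -0.1, -2.0]
gripper_width: 0.392
gripper_force: 51.2
```

```bash
python3 - <<'E'
from h import *
s=sense();print(s["eef_pos"],s["ee_rot"],s["ft_force"],s["moment"])
E
```

```text
[531.90147541 -17.76079756 113.28513394] [-2.09043250e-04  9.99989582e-01 -4.53234345e-03  4.99889507e-04] [ 0.20522598 -0.06842089 -2.03177095] [ 0.00011823  0.08812189 -0.08255868]
```

>>> carry_out:
  increments:
    - {"dp": [0,0,0.02],"rot": [0,0,0],"gripper": 60}
    - {"dp": [0,0,0.02],"rot": [0,0,0],"gripper": 60}
    - {"dp": [0,0,0.02],"rot": [0,0,0],"gripper": 65}
    - {"dp": [0,0,-0.5],"rot": [0,0,0],"gripper": 65}
    - {"dp": [0,0,-1.2],"rot": [0,0,0],"gripper": 65}
    - {"dp": [0,0,-2.0],"rot": [0,0,0],"gripper": 65}
    - {"dp": [0,0,-2.0],"rot": [0,0,0],"gripper": 65}
    - {"dp": [0,0,-2.0],"rot": [0,0,0],"gripper": 65}
    - {"dp": [0,0,-2.0],"rot": [0,0,0],"gripper": 65}
    - {"dp": [0,0,-2.0],"rot": [0,0,0],"gripper": 65}
    - {"dp": [0,0,-2.0],"rot": [0,0,0],"gripper": 65}
    - {"dp": [0,0,-2.0],"rot": [0,0,0],"gripper": 65}

```text
clock: 7.75
eef_pos: [531.4, -17.9, 232.5]
ee_rot: [0.0, 1.0, -0.005, -0.0]
ft_force: [0.1, 0.6, -0.4]
gripper_width: 0.762
gripper_force: 0.0
```

```bash
python3 - <<'E'
from h import *
s=sense();snap("wrist","w3");print(s["eef_pos"],s["ee_rot"],s["ft_force"],s["moment"]);snap("scene","s3")
a=cv2.imread("pics/w3.png");b=cv2.imread("pics/s3.png")[150:310,230:430]
cv2.imwrite("pics/w3v.png",np.vstack([cv2.resize(a,(500,312)),cv2.resize(b,(500,288+0))]))
E
```

```text
[531.42650126 -17.85271813 232.53448396] [ 7.17199433e-05  9.99989382e-01 -4.60341062e-03 -1.99301902e-04] [ 0.10466316  0.64166594 -0.38246811] [ 0.0303656  -0.04851521  0.02319414]
```

View pics/w3v.png

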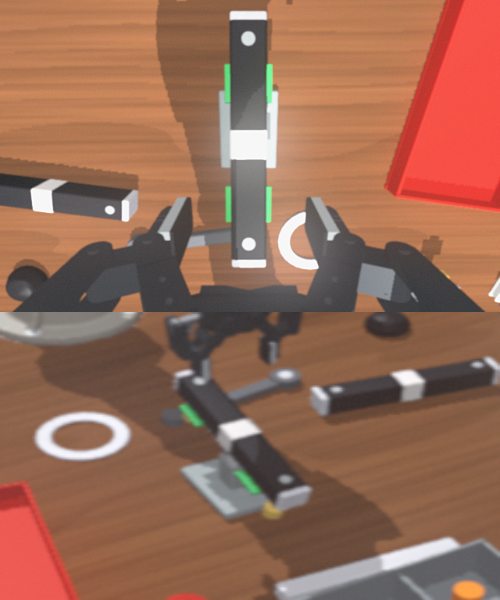

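In the stacked picture, the wrist view (top half) has the beam on the balance with its dots at (248,38) and (248,244). The scene view (bottom half) suggests the beam is tipped, far end down. I'll measure the tilt.

```bash
python3 - <<'E'
from h import *
P=[world("w3",248*1.28,v*1.28) for v in (38,80,144,200,244)];print(np.round(P,1))
d=P[0]-P[4];print(np.degrees(np.arctan2(d[2],np.hypot(d[0],d[1]))),np.arctan2(d[1],d[0]))
for v in(248,): pass
for f in((231,80),(271,80),(228,203),(269,203)): print(world("w3",f[0]*1.28,f[1]*1.28).round(1))
E
```

```text
[[636.4 -17.9 119. ]
 [600.6 -17.6 125.8]
 [543.9 -17.1 138.2]
 [492.  -16.7 148.8]
 [450.4 -16.4 158.6]]
-12.01572973285036 -0.0077259402064350745
[600.7  -2.1 124.8]
[599.5 -41.6  86.6]
[471.1   5.4 114.4]
[470.6 -39.5 114.1]
```

Beam 1 tipped to the 12° stop with its far end down, so it is the reject. I'll regrasp it with the tool tilted to match.

>>> carry_out:
  increments:
    - {"dp": [0.2,-0.01,0.3],"rot": [0,-0.1,0],"gripper": 65}
    - {"dp": [0.39,-0.01,0.725],"rot": [0,-0.209,0],"gripper": 65}
    - {"dp": [0.39,-0.01,0.725],"rot": [0,-0.209,0],"gripper": 65}
    - {"dp": [0.25,-0.01,1.375],"rot": [0,-0.209,0],"gripper": 65}
    - {"dp": [0.15,-0.01,1.85],"rot": [0,-0.209,0],"gripper": 65}
    - {"dp": [0.113,-0.01,2.0],"rot": [0,-0.209,0],"gripper": 65}
    - {"dp": [0.113,-0.01,2.0],"rot": [0,-0.209,0],"gripper": 65}
    - {"dp": [0.113,-0.01,2.0],"rot": [0,-0.209,0],"gripper": 25}
    - {"dp": [0.113,-0.01,2.0],"rot": [0,-0.209,0],"gripper": 25}
    - {"dp": [0.113,-0.01,2.0],"rot": [0,-0.209,0],"gripper": 25}
    - {"dp": [0.113,-0.01,2.0],"rot": [0,-0.209,0],"gripper": 25}
  squeeze: 60

```text
clock: 9.22
eef_pos: [539.5, -17.6, 114.2]
ee_rot: [-0.001, 0.995, -0.005, -0.103]
ft_force: [-0.1, 0.0, 6.6]
gripper_width: 0.386
gripper_force: 60.4
```

```bash
python3 - <<'E'
from h import *
s=sense();print(s["eef_pos"],s["ee_rot"],s["ft_force"],s["moment"],s["gripper_force"])
c=np.mean([world("top0",u,v,34)[:2] for u,v in((432,68),(501,79),(484,208),(412,196))],0);print("tray",c)
rel([538,-17,190],-0.009,-0.209)
rel([*c,170],-0.142)
E
```

```text
[539.5395804  -17.57420573 114.24710165] [-5.75200626e-04  9.94667593e-01 -4.50000189e-03 -1.03032993e-01] [-0.07613063  0.01586769  6.6081812 ] [0.03359132 0.01244506 0.04993626] 60.364777743816376
tray [ 577.13519287 -333.22168382]
from [539.5 -17.6 114.2] t 9.22 dp [-0.284 -0.01  -1.23 ] rot [-0.    -0.003 -0.   ]
from [539.5 -17.6 114.2] t 9.22 dp [ 0.469  5.255 -1.049] rot [0.014 0.206 0.132]
```

>>> carry_out:
  increments:
    - {"dp": [-0.1,0,-0.4],"rot": [0,0,0],"gripper": 25}
    - {"dp": [-0.28,0,-1.2],"rot": [0,0,0],"gripper": 25}
    - {"dp": [-0.3,0.3,-1.5],"rot": [0,0.05,0],"gripper": 25}
    - {"dp": [-0.1,1.1,-1.5],"rot": [0,0.1,0.03],"gripper": 25}
    - {"dp": [0.0,2.0,-1.4],"rot": [0.01,0.15,0.06],"gripper": 25}
    - {"dp": [0.15,3.0,-1.3],"rot": [0.01,0.206,0.1],"gripper": 25}
    - {"dp": [0.3,4.0,-1.2],"rot": [0.014,0.206,0.132],"gripper": 25}
    - {"dp": [0.42,4.8,-1.1],"rot": [0.014,0.206,0.132],"gripper": 25}
    - {"dp": [0.469,5.255,-1.05],"rot": [0.014,0.206,0.132],"gripper": 25}
    - {"dp": [0.469,5.255,-1.05],"rot": [0.014,0.206,0.132],"gripper": 25}
    - {"dp": [0.469,5.255,-1.05],"rot": [0.014,0.206,0.132],"gripper": 25}

```text
clock: 10.6
eef_pos: [576.0, -331.7, 167.9]
ee_rot: [-0.001, 0.998, -0.07, -0.002]
ft_force: [0.2, 0.1, -2.3]
gripper_width: 0.389
gripper_force: 60.4
```

```bash
python3 - <<'E'
from h import *
s=sense();snap("wrist","w4");print(s["eef_pos"],s["ee_rot"],s["ft_force"],s["moment"],s["gripper_force"])
a=cv2.imread("pics/w4.png");cv2.imwrite("pics/w4v.png",cv2.resize(a,(640,400)))
rel([577,-333,20],-0.142)
print([world("w4",318,v).round(1).tolist() for v in (10,60,120,200,250)])
E
```

```text
[ 576.01639011 -331.70006317  167.92078181] [-9.58817942e-04  9.97515337e-01 -7.04186010e-02 -1.85827670e-03] [ 0.16498973  0.11396433 -2.31470467] [0.01054795 0.06589884 0.00496109] 60.42017251253128
from [ 576.4 -331.2  168.1] t 10.65 dp [0.023 0.033 2.468] rot [-0.002  0.003  0.002]
[[675.2, -345.3, 191.4], [660.9, -343.3, 190.7], [641.9, -340.6, 191.8], [613.3, -336.6, 191.1], [593.4, -333.8, 191.7]]
```

View pics/w4v.png

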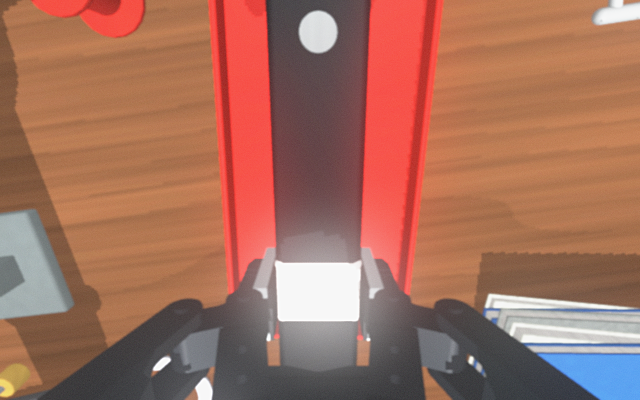

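The wrist view shows the beam level (band at (318,292)) and running down the middle of the red tray (walls at about 225 and 430). I'll lower it and release.

>>> carry_out:
  increments:
    - {"dp": [0.02,0.03,0.7],"rot": [0,0,0],"gripper": 25}
    - {"dp": [0.02,0.03,1.5],"rot": [0,0,0],"gripper": 25}
    - {"dp": [0.02,0.03,2.1],"rot": [0,0,0],"gripper": 25}
    - {"dp": [0.02,0.03,2.35],"rot": [0,0,0],"gripper": 25}
    - {"dp": [0.02,0.03,2.45],"rot": [0,0,0],"gripper": 25}
    - {"dp": [0.02,0.03,2.45],"rot": [0,0,0],"gripper": 25}
    - {"dp": [0.02,0.03,2.45],"rot": [0,0,0],"gripper": 60}
    - {"dp": [0.02,0.03,2.45],"rot": [0,0,0],"gripper": 60}
    - {"dp": [0.02,0.03,2.45],"rot": [0,0,0],"gripper": 65}
    - {"dp": [0.02,0.03,1.8],"rot": [0,0,0],"gripper": 65}
    - {"dp": [0.02,0.03,0.9],"rot": [0,0,0],"gripper": 65}
    - {"dp": [0.02,0.03,-0.1],"rot": [0,0,0],"gripper": 65}
    - {"dp": [0.02,0.03,-1.0],"rot": [0,0,0],"gripper": 65}
    - {"dp": [0.02,0.03,-1.0],"rot": [0,0,0],"gripper": 65}

```text
clock: 12.4
eef_pos: [579.0, -337.5, 234.4]
ee_rot: [0.002, 0.997, -0.071, 0.003]
ft_force: [-0.2, -0.8, -0.4]
gripper_width: 0.762
gripper_force: 0.0
```

```bash
python3 - <<'E'
from h import *
snap("top","t5")
q=np.load("pics/t5.npz")["p"].astype(int);p=q
g=(p[:,:,1]-np.maximum(p[:,:,0],p[:,:,2])>60).astype(np.uint8)
n,l,st,c=cv2.connectedComponentsWithStats(g)
for i in range(1,n):
    if st[i,4]>150: print("green",c[i],world("t5",*c[i]))
rel([440,277,225],1.43)
rel([440,277,225],1.43-np.pi)
E
```

```text
green [319.5        116.98186528] [595.82856845 -18.17406785 100.6431272 ]
green [317.41071429 177.38520408] [465.94775187 -17.11126565  99.25902434]
green [454.30481283 267.70053476] [ 283.68280103 -315.86546381   67.30249403]
green [452.17801047 308.86387435] [ 197.01281534 -310.87363532   68.04964288]
from [ 577.9 -336.   231.1] t 12.45 dp [-3.72  -9.789  0.083] rot [ 2.000e-03 -1.000e-03 -1.572e+00]
from [ 577.9 -336.   231.1] t 12.45 dp [-3.72  -9.789  0.083] rot [-1.00e-03 -2.00e-03  1.57e+00]
```

>>> carry_out:
  increments:
    - {"dp": [-3.72,-9.79,0.08],"rot": [0,0,-1.57],"gripper": 65}
    - {"dp": [-3.72,-9.79,0.08],"rot": [0,0,-1.57],"gripper": 65}
    - {"dp": [-3.72,-9.79,0.08],"rot": [0,0,-1.57],"gripper": 65}
    - {"dp": [-3.72,-9.79,0.08],"rot": [0,0,-1.57],"gripper": 65}
    - {"dp": [-3.72,-9.79,0.08],"rot": [0,0,-1.57],"gripper": 65}
    - {"dp": [-3.72,-9.79,0.08],"rot": [0,0,-1.57],"gripper": 65}
    - {"dp": [-3.72,-9.79,0.08],"rot": [0,0,-1.57],"gripper": 65}
    - {"dp": [-3.72,-9.79,0.08],"rot": [0,0,-1.57],"gripper": 65}
    - {"dp": [-3.72,-9.79,0.08],"rot": [0,0,-1.57],"gripper": 65}
    - {"dp": [-3.72,-9.79,0.08],"rot": [0,0,-1.57],"gripper": 65}
    - {"dp": [-3.72,-9.79,0.08],"rot": [0,0,-1.57],"gripper": 65}
    - {"dp": [-3.72,-9.79,0.08],"rot": [0,0,-1.57],"gripper": 65}
    - {"dp": [-3.72,-9.79,0.08],"rot": [0,0,-1.57],"gripper": 65}
    - {"dp": [-3.72,-9.79,0.08],"rot": [0,0,-1.57],"gripper": 65}
    - {"dp": [-3.72,-9.79,0.08],"rot": [0,0,-1.57],"gripper": 65}

```text
clock: 14.32
eef_pos: [439.4, 277.2, 224.5]
ee_rot: [-0.001, 0.756, 0.654, -0.001]
ft_force: [-0.5, -0.5, 0.7]
gripper_width: 0.759
gripper_force: 0.0
```

```bash
python3 - <<'E'
from h import *
s=sense();snap("wrist","w6");print(s["eef_pos"],s["ee_rot"],s["ft_force"],s["moment"])
snap("top","t6")
a=cv2.imread("pics/w6.png");b=cv2.imread("pics/t6.png")[50:220,390:520]
b=cv2.resize(b,None,fx=400/170,fy=400/170)
cv2.imwrite("pics/w6v.png",np.hstack([a,b])[:,:800])
E
```

```text
[439.44233641 277.23724969 224.49903856] [-1.06403564e-03  7.56205697e-01  6.54332671e-01 -7.52892001e-04] [-0.5064873  -0.46350562  0.72844495] [ 0.04651809  0.02402515 -0.00378671]
```

View pics/w6v.png

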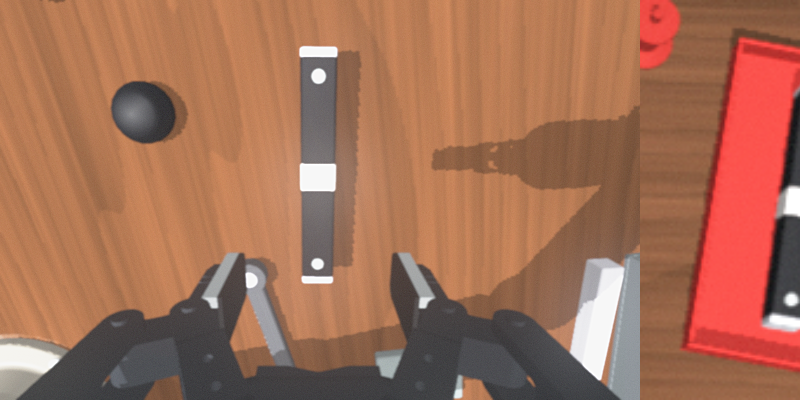

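The wrist view (left) shows beam 2 with its band at (318,177) and dots at (318,76) and (317.5,264). In the top view (right), beam 1 lies flat in the tray.

```bash
python3 - <<'E'
from h import *
P=[world("w6",u,v,38) for u,v in((318,177),(318,76),(317.5,264))];print(np.round(P,1),world("w6",318,177)[2],(P[1]+P[2])/2)
d=P[1]-P[2];a=np.arctan2(d[1],d[0]);print(a)
c=(P[0]+(P[1]+P[2])/2)/2;rel([c[0],c[1],10],a)
E
```

```text
[[437.7 274.7  38. ]
 [451.1 368.5  38. ]
 [423.4 179.2  38. ]] 38.89669165295203 [437.27346712 273.85836096  38.        ]
1.4255606336095932
from [439.3 277.7 224.5] t 14.43 dp [-0.062 -0.013  3.575] rot [-0.003 -0.     0.002]
```

>>> carry_out:
  increments:
    - {"dp": [-0.062,-0.015,1.0],"rot": [0,0,0],"gripper": 65}
    - {"dp": [-0.062,-0.015,2.0],"rot": [0,0,0],"gripper": 65}
    - {"dp": [-0.062,-0.015,2.9],"rot": [0,0,0],"gripper": 65}
    - {"dp": [-0.062,-0.015,3.4],"rot": [0,0,0],"gripper": 65}
    - {"dp": [-0.062,-0.015,3.55],"rot": [0,0,0],"gripper": 65}
    - {"dp": [-0.062,-0.015,3.55],"rot": [0,0,0],"gripper": 65}
    - {"dp": [-0.062,-0.015,3.55],"rot": [0,0,0],"gripper": 25}
    - {"dp": [-0.062,-0.015,3.55],"rot": [0,0,0],"gripper": 25}
    - {"dp": [-0.062,-0.015,3.55],"rot": [0,0,0],"gripper": 25}
    - {"dp": [-0.062,-0.015,3.55],"rot": [0,0,0],"gripper": 25}
    - {"dp": [-0.062,-0.015,3.55],"rot": [0,0,0],"gripper": 25}
  squeeze: 50

```text
clock: 15.8
eef_pos: [438.4, 275.5, 13.0]
ee_rot: [-0.001, 0.756, 0.655, 0.001]
ft_force: [-0.3, -0.3, 7.1]
gripper_width: 0.39
gripper_force: 51.5
```

```bash
python3 - <<'E'
from h import *
s=sense();print(s["eef_pos"],s["ee_rot"],s["ft_force"],s["gripper_width"]*85.4,s["gripper_force"])
rel([531,-17.5,230],-0.009)
E
```

```text
[438.41920506 275.49768122  13.01139985] [-0.00104454  0.75566308  0.65495917  0.000835  ] [-0.3426178  -0.2999184   7.14001069] 33.34116117571055 51.514229625463486
from [438.4 275.5  13. ] t 15.8 dp [-4.605  2.219 -3.63 ] rot [-0.002 -0.002  1.437]
```

>>> carry_out:
  increments:
    - {"dp": [0,0,-0.4],"rot": [0,0,0],"gripper": 25}
    - {"dp": [0,0,-1.2],"rot": [0,0,0],"gripper": 25}
    - {"dp": [0,0,-2.2],"rot": [0,0,0],"gripper": 25}
    - {"dp": [-0.5,0.2,-3.1],"rot": [0,0,0.1],"gripper": 25}
    - {"dp": [-1.1,0.4,-3.63],"rot": [0,0,0.25],"gripper": 25}
    - {"dp": [-1.8,0.7,-3.63],"rot": [0,0,0.42],"gripper": 25}
    - {"dp": [-2.5,1.0,-3.63],"rot": [0,0,0.59],"gripper": 25}
    - {"dp": [-3.1,1.3,-3.63],"rot": [0,0,0.76],"gripper": 25}
    - {"dp": [-3.7,1.6,-3.63],"rot": [0,0,0.93],"gripper": 25}
    - {"dp": [-4.2,1.9,-3.63],"rot": [0,0,1.1],"gripper": 25}
    - {"dp": [-4.5,2.1,-3.63],"rot": [0,0,1.27],"gripper": 25}
    - {"dp": [-4.605,2.22,-3.63],"rot": [0,0,1.437],"gripper": 25}
    - {"dp": [-4.605,2.22,-3.63],"rot": [0,0,1.437],"gripper": 25}
    - {"dp": [-4.605,2.22,-3.63],"rot": [0,0,1.437],"gripper": 25}
    - {"dp": [-4.605,2.22,-3.63],"rot": [0,0,1.437],"gripper": 25}
    - {"dp": [-4.605,2.22,-3.63],"rot": [0,0,1.437],"gripper": 25}

```text
clock: 17.8
eef_pos: [530.1, -17.4, 228.9]
ee_rot: [-0.0, 1.0, -0.004, -0.001]
ft_force: [-0.1, -0.7, -0.7]
gripper_width: 0.388
gripper_force: 50.5
```

```bash
python3 - <<'E'
from h import *
s=sense();snap("wrist","w7");print(s["eef_pos"],s["ee_rot"],s["ft_force"],s["moment"],s["gripper_force"])
q=np.load("pics/w7.npz")["p"].astype(int)
col=q[:,314:323].mean((1,2));print([ (v,int(col[v])) for v in range(0,330,2) if abs(col[min(v+2,399)]-col[v])>25])
row=q[285:300].mean((0,2));print([ (u,int(row[u])) for u in range(250,390,2) if abs(row[u+2]-row[u])>25])
E
```

```text
[530.12336825 -17.3931635  228.85831443] [-4.51463890e-04  9.99992579e-01 -3.58807472e-03 -1.32827160e-03] [-0.14387237 -0.68506605 -0.68708858] [-0.003179    0.00717766  0.00207607] 50.503517389297485
[(12, 103), (54, 227), (56, 127), (266, 115), (324, 233)]
[(260, 151), (266, 189), (274, 94), (276, 171), (358, 244), (360, 170), (368, 122), (374, 195)]
```

```bash
python3 - <<'E'
from h import *
for z in(None,253.9):
    P=[world("w7",318,v,z) for v in(34.5,296,268,324)];print(np.round(P,1).tolist())
print("mid from dot",P[0][0]-95.7)
E
```

```text
[[623.0, -17.5, 254.6], [528.4, -16.9, 254.4], [540.8, -17.0, 254.4], [514.9, -16.9, 254.1]]
[[623.1, -17.5, 253.9], [528.0, -16.9, 253.9], [540.6, -17.0, 253.9], [514.8, -16.9, 253.9]]
mid from dot 527.4186119261824
```

>>> carry_out:
  increments:
    - {"dp": [0.06,0.01,0.6],"rot": [0,0,0],"gripper": 25}
    - {"dp": [0.06,0.01,1.2],"rot": [0,0,0],"gripper": 25}
    - {"dp": [0.06,0.01,1.6],"rot": [0,0,0],"gripper": 25}
    - {"dp": [0.06,0.01,1.78],"rot": [0,0,0],"gripper": 25}
    - {"dp": [0.06,0.01,1.85],"rot": [0,0,0],"gripper": 25}
    - {"dp": [0.06,0.01,1.89],"rot": [0,0,0],"gripper": 25}
    - {"dp": [0.06,0.01,1.89],"rot": [0,0,0],"gripper": 25}
    - {"dp": [0.06,0.01,1.89],"rot": [0,0,0],"gripper": 25}
    - {"dp": [0.06,0.01,1.89],"rot": [0,0,0],"gripper": 45}
    - {"dp": [0.06,0.01,1.89],"rot": [0,0,0],"gripper": 60}
    - {"dp": [0.06,0.01,1.89],"rot": [0,0,0],"gripper": 65}
    - {"dp": [0.06,0.01,1.3],"rot": [0,0,0],"gripper": 65}
    - {"dp": [0.06,0.01,0.6],"rot": [0,0,0],"gripper": 65}
    - {"dp": [0.06,0.01,0],"rot": [0,0,0],"gripper": 65}
    - {"dp": [0.06,0.01,0],"rot": [0,0,0],"gripper": 65}
    - {"dp": [0.06,0.01,0],"rot": [0,0,0],"gripper": 65}
    - {"dp": [0.06,0.01,0],"rot": [0,0,0],"gripper": 65}
    - {"dp": [0.06,0.01,0],"rot": [0,0,0],"gripper": 65}
    - {"dp": [0.06,0.01,0],"rot": [0,0,0],"gripper": 65}
    - {"dp": [0.06,0.01,0],"rot": [0,0,0],"gripper": 65}

```text
clock: 20.35
eef_pos: [533.8, -18.5, 228.6]
ee_rot: [-0.0, 1.0, -0.004, -0.001]
ft_force: [-0.7, 0.5, -0.0]
gripper_width: 0.761
gripper_force: 0.0
```

```bash
python3 - <<'E'
from h import *
s=sense();snap("wrist","w8");print(s["eef_pos"],s["clock"])
a=cv2.imread("pics/w8.png");cv2.imwrite("pics/w8v.png",cv2.resize(a[0:400,220:420],None,fx=1.5,fy=1.5))
P=[world("w8",318,v) for v in(70,120,220,280)];print(np.round(P,1).tolist())
E
```

```text
[533.78761051 -18.51361501 228.6162682 ] 20.35
[[623.1, -18.7, 140.0], [591.8, -18.5, 138.6], [520.5, -18.0, 139.6], [471.3, -17.6, 140.4]]
```

View pics/w8v.png

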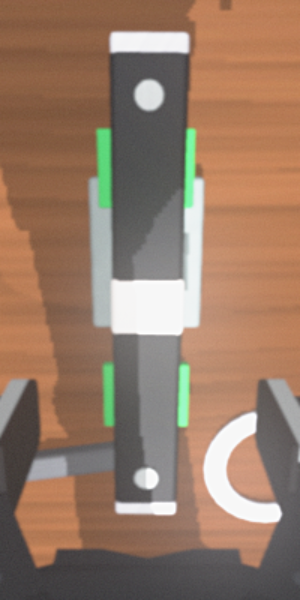

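The wrist view shows beam 2 level on the balance, with its band at rows 280–334 and the pads at rows 128–207 and 363–427 of the crop. I'll check the centring numerically.

```bash
python3 - <<'E'
from h import *
w=lambda u,v,z: world("w8",220+u/1.5,v/1.5,z)
pads=np.array([w(u,v,101) for u,v in((97,128),(196,128),(97,207),(196,207),(104,363),(189,363),(104,427),(189,427))]);print(pads.round(1).tolist(),"saddle",pads.mean(0))
print("band",w(147.5,280,139.5),w(147.5,334,139.5),"dots mid",(w(149,95,139.5)+w(146,478,139.5))/2)
print("ends",w(149,52,139.5),w(146,504,139.5))
E
```

```text
[[614.7, 6.6, 101.0], [614.4, -43.3, 101.0], [575.2, 8.0, 101.0], [574.9, -44.2, 101.0], [485.4, 7.2, 101.0], [485.1, -42.1, 101.0], [443.2, 8.6, 101.0], [442.8, -42.8, 101.0]] saddle [529.46302221 -17.7430526  101.        ]
band [545.73201497 -18.38495519 139.5       ] [518.40059467 -18.20076049 139.5       ] dots mid [531.26227844 -18.20253289 139.5       ]
ends [643.64400278 -19.6665226  139.5       ] [418.68757549 -16.70766805 139.5       ]
```

```bash
python3 - <<'E'
from h import *
snap("top","t9");q=np.load("pics/t9.npz")["p"]
P=[world("t9",u,v).round(1).tolist() for u,v in((463,95),(459,120),(457,137),(454,155),(451,175))];print(P)
zs=[p[2] for p in P]
if max(zs)-min(zs)<6 and 38<np.mean(zs)<48: print("flat",finish_job())
E
```

```text
[[671.9, -343.3, 44.3], [614.1, -334.6, 42.3], [574.6, -329.7, 43.1], [533.5, -323.1, 42.1], [487.8, -315.9, 43.2]]
the job is handed in; nothing more can be done
flat None
```

The beam that tipped to the 12° stop (the far one, beam 1) lies flat in the red tray; the level one (beam 2) sits on the large balance, centred to about 2 mm, and the job was handed in at about 20 s.

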